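Fill the fat-ball bird feeder

TASK

Fill the wire bird feeder: lift off the black plant pot that is nested upside down over its neck and stand the pot on a clear bit of bench, still upside down, then feed the three fat balls in through the neck one at a time. The feeder stays standing where it is, and nothing else on the bench may be shoved about or knocked over.

Things in the scene. Friction and masses are not known exactly. Their poses are not given: they have to be found in the camera images.
- feeder: Bird feeder, dark steel, loose, upright, about 0.85 kg, 215 mm high, round about its z (up). Origin at the centre of its underside. Dish 134 mm across, 12 mm high; wire cage 90 mm across (86 inside) up to 170 mm; shoulder; then a collar (the neck), 77 mm across outside, from 186 mm up to its rim at 215 mm. Inner floor at 9 mm. Thin wire hanger folded against the cage's side.
- feeder_mouth (a point): Centre of the feeder's mouth, on its axis at the height of the collar's rim, 215 mm above the feeder's underside; z up. Bore 70 mm, free once the pot is off. A ball let go on the axis drops in by itself; three balls lie wholly below the rim.
- plant_pot: Black plastic pot, 45 g, 88 mm high, nested upside down over the collar with 3 to 6 mm play, no catch; its rim hangs 25 mm below the collar's. Origin at the centre of its rim, which faces down; z up, to the pot's bottom. Rim 95 mm across; band 28 mm high; step; then a body 66 mm across at 30 mm above the rim, tapering evenly to 55 mm at 88 mm (top).
- fatball_1: Fat ball: firm ball of fat and seeds, brown with specks, 60 mm across, 0.09 kg (the hidden mass varies). Origin at its centre. Starts on the flat inner floor of the ceramic bowl, beside fatball_2, their centres about 65 mm apart.
- fatball_2: Fat ball like fatball_1, 60 mm across, origin at its centre; starts in the same bowl. Balls roll a little when touched.
- fatball_3: Fat ball like fatball_1, 60 mm across, origin at its centre; starts on the tin lid, between the mustard jar and the clear bottle.
- bowl: Ceramic bowl, white, loose, 0.48 kg, 184 mm across the rim and 45 mm high, wall 5 mm; inner floor 6 mm above its underside; inside 139 mm across at 12 mm above its underside, 152 mm at 16 mm and 158 mm at 25 mm. Origin at the centre of its underside, z up.
- tin_lid: Lid of a paint tin, bare steel, lying flat, loose, 106 mm across; its floor is 3 mm and its rim 6 mm above the bench. Origin at the centre of its underside, z up. The jar stands beside it to about -y of its frame and the bottle to about +y, each with its axis 88 to 98 mm away from the lid's centre in y.
- mustard_jar: Glass mustard jar with twist cap, upright, loose, 64 mm across, 108 mm high. Origin at the centre of its underside. Leave alone.
- clear_bottle: Clear bottle with white cap, upright, loose, 68 mm across, 235 mm high. Origin at the centre of its underside. Leave alone.
- spray_can: Aerosol can, upright, loose, 53 mm across, 176 mm high, standing close beside the bowl, beyond fatball_1. Origin at the centre of its underside. Leave alone.
- terracotta_pot: Small empty terracotta pot, upright, loose, 86 mm across, 78 mm high. Origin at the centre of its underside. Leave alone.
- tape_measure: Tape measure standing on its foot, loose, 62 mm long in x (85 mm with its hook), 40 mm wide in y, 64 mm high. Origin at the centre of its underside. Leave alone.
- secateurs: Secateurs lying flat, loose, 200 mm long in x (from -110 to +90), 80 mm wide across the handles, 18 mm high. Origin between handles and pivot, on the bench. Leave alone.
Things that resemble listed ones, but are neither listed nor needed, are in the scene too. What is shaped like the fatball_2 but green or purple is not meant.

How it is judged (in metres and radians):
On the way, in this order (a step that is already met when the one before it is completed fails the run):
1. the plant pot is off the feeder and stands upside down on the bench (height (world z) of plant_pot between -0.01 and 0.008 m and angle between plant_pot's own z axis and vertical below 0.1 rad and linear speed of plant_pot below 0.03 m/s), for 0.2 s.
2. a first fat ball is inside the feeder (((horizontal distance between fatball_1 and feeder below 0.025 m and z of fatball_1 in the frame of feeder between 0.02 and 0.178 m) or (horizontal distance between fatball_2 and feeder below 0.025 m and z of fatball_2 in the frame of feeder between 0.02 and 0.178 m) or (horizontal distance between fatball_3 and feeder below 0.025 m and z of fatball_3 in the frame of feeder between 0.02 and 0.178 m))), for 0.2 s.
3. a second fat ball is inside the feeder (((horizontal distance between each of fatball_1, fatball_2 and feeder below 0.025 m and z of fatball_1 in the frame of feeder between 0.02 and 0.178 m and z of fatball_2 in the frame of feeder between 0.02 and 0.178 m) or (horizontal distance between each of fatball_1, fatball_3 and feeder below 0.025 m and z of fatball_1 in the frame of feeder between 0.02 and 0.178 m and z of fatball_3 in the frame of feeder between 0.02 and 0.178 m) or (horizontal distance between each of fatball_2, fatball_3 and feeder below 0.025 m and z of fatball_2 in the frame of feeder between 0.02 and 0.178 m and z of fatball_3 in the frame of feeder between 0.02 and 0.178 m))), for 0.2 s.
At the end, for the whole second after the job is handed in: All three fat balls rest inside the feeder below its rim (centres within 25 mm of its axis, under 178 mm up); the feeder stands upright (0.06 rad) within 40 mm of its start; the plant pot stands still, upside down on the bench (rim within 8 mm of it, tilt under 0.1 rad) (all of step 1 and horizontal distance between each of fatball_1, fatball_2, fatball_3 and feeder below 0.025 m and z of fatball_1 in the frame of feeder between 0.02 and 0.178 m and z of fatball_2 in the frame of feeder between 0.02 and 0.178 m and z of fatball_3 in the frame of feeder between 0.02 and 0.178 m and angle between feeder's own z axis and vertical below 0.06 rad and height (world z) of feeder below 0.01 m and distance of feeder from where it was at the start of the episode below 0.04 m and linear speed of each of fatball_1, fatball_2, fatball_3, feeder below 0.03 m/s); the robot touches nothing.
It fails at once if the bowl or the tin lid is shoved by more than 40 mm or knocked over (0.5 rad) (distance of any of bowl, tin_lid from where it was at the start of the episode above 0.04 m or angle between any of bowl, tin_lid's own z axis and vertical above 0.5 rad).
It fails at once if the mustard jar, the clear bottle or the spray can is shoved by more than 40 mm or knocked over (0.5 rad) (distance of any of mustard_jar, clear_bottle, spray_can from where it was at the start of the episode above 0.04 m or angle between any of mustard_jar, clear_bottle, spray_can's own z axis and vertical above 0.5 rad).
It fails at once if the terracotta pot, the tape measure or the secateurs is shoved by more than 40 mm or knocked over (0.5 rad) (distance of any of terracotta_pot, tape_measure, secateurs from where it was at the start of the episode above 0.04 m or angle between any of terracotta_pot, tape_measure, secateurs's own z axis and vertical above 0.5 rad).
It fails at once if the feeder is shoved by more than 40 mm or tipped by more than 0.3 rad (distance of feeder from where it was at the start of the episode above 0.04 m or angle between feeder's own z axis and vertical above 0.3 rad).
It also fails if it takes over 72 s, if anything falls off the work surface, if the arm or the gripper's body presses on something with over 40 N, if the wrist force passes 120 N, or if a joint passes its speed limit or range.

ROBOT

A 6-joint arm with a two-finger parallel gripper is mounted at the origin on the work surface. World frame = base frame: x ahead of the robot, y to its left, z up, the work surface at z = 0. Lengths are in m, angles in degrees, forces in N, time in s.
With the tool pointing down it reaches from about 0.25 to 0.725 m from the base axis. Payload 9.7 kg.
Tool frame: the origin (TCP) lies on the centre line of the jaws, within the pads' length; the fingertips stand 22 mm ahead of it and the grasp point (between the pads) lies 3 mm ahead of it; z points along the fingers, y is the direction in which the jaws open and shut (so a half turn about z gives the same grasp; the last joint's range is limited). The gripper opens to 85 mm and grips with 20 to 120 N. Pads are 22 mm wide; open, the fingers measure 114 mm over their backs; the gripper's body (76 mm by 85 mm) begins 54 mm behind the grasp point. The pads swing forward as they close: fully open they stand 13 mm farther back than shut.
Start: joints at [0, 4.979, 10.078, 95.1, 0, 90], TCP at [0.55, -0, 0.253] pointing down, gripper open.
Joint ranges: [-179.16, 179.16], [-48.56, 103.87], [-65.8, 70.77], [-126.05, 130.52], [-82.76, 87.17], [-180, 180]. Speed limits (degrees/s): [127.2, 127.2, 147.25, 180, 180, 180].

INTERFACE

Orientations are given as a 3x3 rotation matrix whose columns are the frame's x, y, z axes.
In Python, from plant import r gives the robot as it stands.
- The arm moves only by the tool drive_tool, never from a script. Its argument "deltas" is a list of rows, each a list of 3 entries, a list of its own where there are three numbers: the turn, a rotation vector about the tool's x, y, z in rad, then the shift along the tool's x, y, z in units of 25 mm (1.0 is 25 mm), then the opening, from 0 (shut) to 1 (fully open). In form: [[[rx, ry, rz], [x, y, z], gripper], ...]. A call has 1 to 20 rows; each row shifts and turns the commanded pose from where the row before left it, along the tool's axes as they then stand; what a row does not reach is not made up. A row lasts 1/10 s, in which the tool goes at most 50 mm and 8.59 degrees, less where a joint would pass 70% of its speed; a pose out of reach is approached as far as the arm can. A call is refused whole if a number of a shift passes 1 or a number of a turn 0.15, either way. A call with a gripper value outside its range is refused whole. The fingers move at their own pace and stop on an object; "squeeze" is the grip in N (left out, the last holds). Time passes only in rows, so rows that do not move let the fingers close. It gives the time, the measured TCP pose, the force and the opening at its end, in the units of the state.
- r.sense(): the state, without advancing time (a new reading comes with each control period).
- r.get_image(name): name is "scene" or "side" or "wrist"; returns (picture, depth): 384x512x3 uint8, blue, green, red; 384x512 float32, m along the optical axis (not along the pixel's ray), 0 where there is no reading.
- r.get_calibration(name): a dict with "fx", "fy", "cx", "cy" (pixels), "R" (3x3) and "t" (3): a world point X has camera coordinates R X + t. Camera axes: x right, y down, z forward; pixel columns grow to the right and rows downward; lengths in m; the calibration is good to about 2 mm. A picture is of the moment at which its call begins: read the wrist's pose just before it. get_calibration takes no time and is no camera call; for the wrist camera it gives the pose at the moment of the call.
- r.hand_in(): hands the job in, once; it reports no verdict.
The state is a dict: "time": time; "qpos": joint angles; "qd": joint speeds; "tau": joint torques, N m; "position": TCP position; "tool_rot": TCP orientation; "ft_force": force on the tool from outside, world axes, zero at the start; "ft_torque": the same for the moment, N m; "width": finger opening in m.
Only numpy, scipy, OpenCV 4.12 (cv2) and the standard library are available. Lean on these libraries where they do the work, as an engineer would, in place of code of your own. Each camera call takes 0.05 s, during which the arm holds its last target. There are 200 camera calls.

## Working session

There is one attempt and no reset: what is moved stays moved. The work goes in short steps, Python scripts to look and compute and a tool call to move; the robot and the scene stay as the last step left them, time stands still between calls to the robot, and variables do not carry over. Pictures are saved under pics/ and viewed, about 8 in all and at most 12, crops included, and the job is handed in when it is done.

Besides the shell and the picture viewer there is one more tool, called after "Call:" as name(argument=value, ...) on one line, values as JSON. drive_tool: Moves the arm, as the interface text tells. Its arguments: {"type":"object","properties":{"deltas":{"type":"array","items":{"type":"array"}},"squeeze":{"type":"number"}},"required":["deltas"]}

```bash
mkdir -p pics; cat > h.py <<'E'
import numpy as np,cv2
from plant import r
def grab(n,tag):
    c=r.get_calibration(n);im,d=r.get_image(n)
    cv2.imwrite(f'pics/{tag}.png',im);np.savez(f'pics/{tag}.npz',im=im,d=d,**{k:np.array(c[k]) for k in c})
    return load(tag)
def load(tag):
    z=np.load(f'pics/{tag}.npz');d=z['d'];v,u=np.mgrid[:384,:512]
    P=np.stack([(u-z['cx'])*d/z['fx'],(v-z['cy'])*d/z['fy'],d],-1)
    W=(P-z['t'])@z['R'];W[d==0]=np.nan   # R^T(p-t)
    return z['im'],W
E
python3 - <<'E'
from h import *
a,_=grab('scene','s0');b,_=grab('side','d0')
s=r.sense();print(s['time'],s['position'],s['tool_rot'],s['width'])
for n in('scene','side','wrist'):
  c=r.get_calibration(n);print(n,c['fx'],-np.array(c['R']).T@c['t'])
cv2.imwrite('pics/s0b.png',cv2.resize(a,(800,600),interpolation=cv2.INTER_CUBIC))
cv2.imwrite('pics/d0b.png',cv2.resize(b,(800,600),interpolation=cv2.INTER_CUBIC))
E
```

```text
0.1 [ 5.49834781e-01 -1.31591655e-05  2.52667854e-01] [[ 1.41249434e-05  9.99999342e-01 -1.14734339e-03]
 [ 1.00000000e+00 -1.41571225e-05 -2.80385425e-05]
 [-2.80547671e-05 -1.14734299e-03 -9.99999341e-01]] 0.08566069061006285
scene 474.0032613455111 [ 1.43701421 -0.12136439  1.43766339]
side 493.57481625616293 [ 3.59714992e-05 -8.57232920e-01  1.20688509e+00]
wrist 320.64435538783636 [0.54892171 0.08196699 0.37213191]
```

View pics/s0b.png

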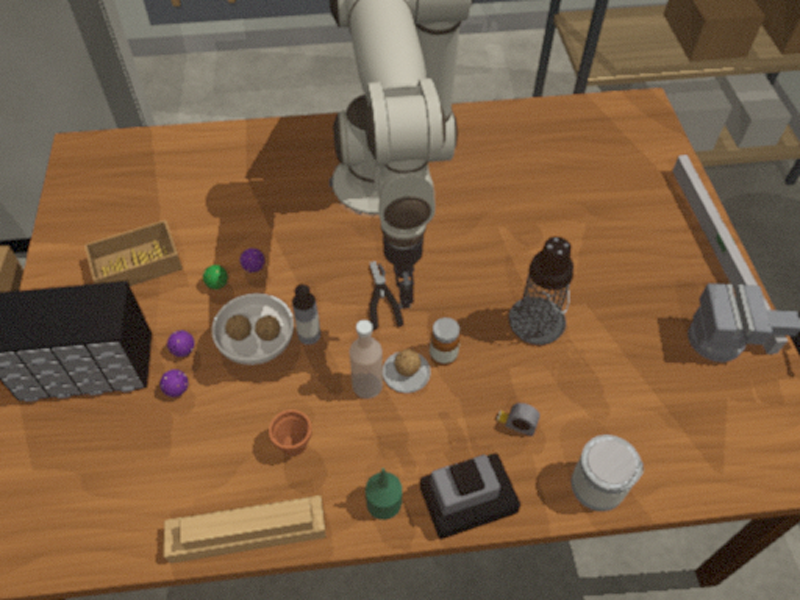

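View pics/d0b.png

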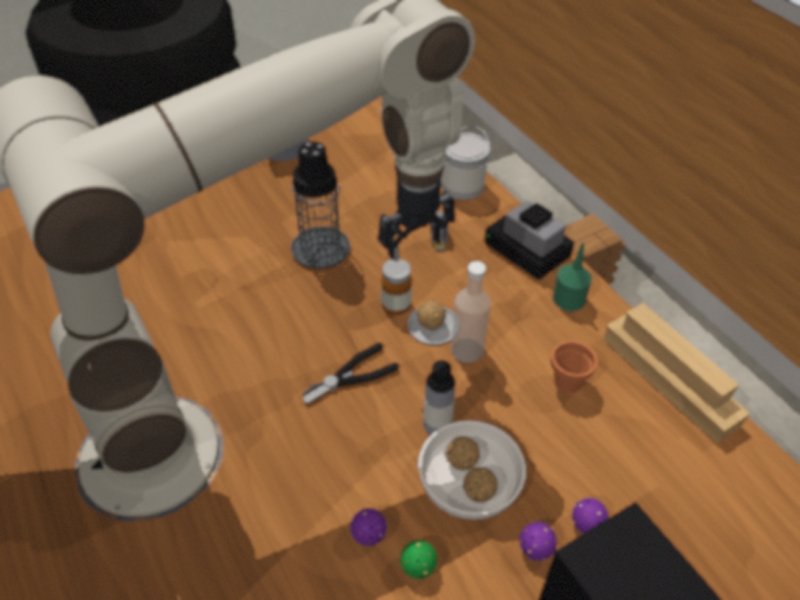

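The scene view (800x600) shows the feeder with the black pot at (552,265), bowl (252,332) with brown balls at (238,327) and (268,328), and the lid with a brown ball at (407,363). Jar is at (445,340), clear bottle (366,365), spray can (306,315), secateurs (385,295), tape (520,418), terracotta pot (291,432).

Possible mix-ups for a fat ball: purple (252,260), (180,343) and (174,383), green (216,277). None of these are brown, so I reject them. The green bottle (384,493) and white tin (607,470) are not needed either.

```bash
cat >> h.py <<'E'
from scipy.optimize import least_squares
def sphere(W,u,v,rad=.03,pr=9):
    p=W[int(v)-pr:int(v)+pr+1,int(u)-pr:int(u)+pr+1].reshape(-1,3);p=p[~np.isnan(p[:,0])]
    top=p[np.argmax(p[:,2])];p=p[np.linalg.norm(p-top,axis=1)<.04]
    f=least_squares(lambda c:np.linalg.norm(p-c,axis=1)-rad,top-[0,0,.03],loss='soft_l1',f_scale=.002)
    return f.x,np.abs(f.fun).mean(),len(p)
def circ(p,rad=None):
    x0=[*p.mean(0)[:2],rad or .04]
    f=least_squares(lambda c:np.hypot(p[:,0]-c[0],p[:,1]-c[1])-(rad or c[2]),x0,loss='soft_l1',f_scale=.002)
    return f.x,np.abs(f.fun).mean(),len(p)
def near(W,c,rad,z0,z1):
    p=W.reshape(-1,3);p=p[~np.isnan(p[:,0])]
    return p[(np.hypot(p[:,0]-c[0],p[:,1]-c[1])<rad)&(p[:,2]>z0)&(p[:,2]<z1)]
E
python3 - <<'E'
from h import *
np.set_printoptions(precision=4,suppress=True)
k=1.5625
_,S=load('s0');_,D=load('d0')
for W,L in((S,[(238,327),(268,328),(407,363)]),(D,[(480,485),(462,452),(431,314)])):
  for u,v in L: print('ball',*sphere(W,u/k,v/k))
for n,(u,v) in dict(pot=(552,270),jar=(446,330),bottle=(364,328),spray=(304,292),terr=(291,418),tape=(522,410),lid=(407,385),bowl=(252,345),secat=(385,300),purple=(252,260),green=(216,277),gbot=(384,480),drill=(470,480)).items():
  print(n,S[int(v/k),int(u/k)])
E
python3 - <<'E'
from h import *
# top-down height map fused
p=np.concatenate([load(t)[1].reshape(-1,3) for t in('s0','d0')]);p=p[~np.isnan(p[:,0])]
p=p[(p[:,0]>0)&(p[:,0]<.9)&(abs(p[:,1])<.6)&(p[:,2]<.45)]
p=p[np.argsort(p[:,2])]
H=np.zeros((225,300))
H[((.9-p[:,0])/.004).astype(int).clip(0,224),((.6-p[:,1])/.004).astype(int).clip(0,299)]=p[:,2].clip(0,.25)
I=cv2.applyColorMap((H*1000).clip(0,250).astype(np.uint8),cv2.COLORMAP_JET);I=cv2.resize(I,(800,600),interpolation=cv2.INTER_NEAREST)
for i in range(0,9):
  y=int(i*.1/.9*600);cv2.line(I,(0,y),(800,y),(255,255,255),1);cv2.putText(I,f'x{.9-i*.1:.1f}',(2,y+12),0,.4,(255,255,255),1)
for i in range(0,12):
  x=int(i*.1/1.2*800);cv2.line(I,(x,0),(x,600),(255,255,255),1);cv2.putText(I,f'y{.6-i*.1:.1f}',(x+2,595),0,.4,(255,255,255),1)
cv2.imwrite('pics/top.png',I)
E
```

```text
ball [ 0.4615 -0.3617  0.0372] 0.002260035842583201 188
ball [ 0.47   -0.2955  0.0379] 0.002347211239700647 185
ball [0.5957 0.0092 0.035 ] 0.0019604926480645173 165
ball [ 0.462  -0.3646  0.0347] 0.0018044788208611117 311
ball [ 0.4705 -0.2982  0.0347] 0.0018287757530104835 311
ball [0.5966 0.0066 0.031 ] 0.0018225996846211686 208
pot [0.5294 0.3139 0.2375]
jar [nan nan nan]
bottle [ 0.6244 -0.0867  0.2313]
spray [ 0.481  -0.2023  0.1756]
terr [ 0.719  -0.2489  0.0646]
tape [0.7544 0.2274 0.0635]
lid [0.6342 0.0022 0.0016]
bowl [ 0.4949 -0.3363  0.0116]
secat [ 0.3967 -0.0209 -0.002 ]
purple [ 0.2792 -0.3296  0.0518]
green [ 0.3226 -0.4142  0.0522]
gbot [ 0.902  -0.0772  0.1315]
drill [0.9151 0.083  0.1191]
```

View pics/top.png

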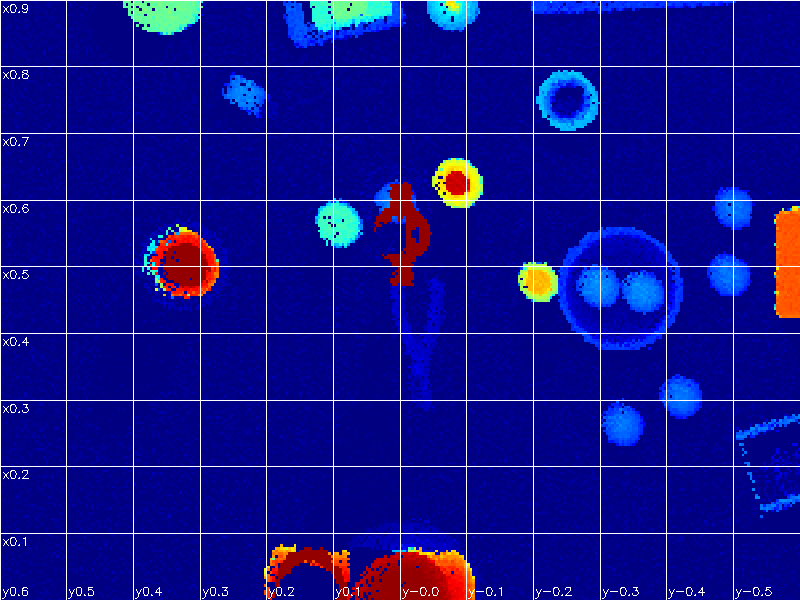

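```bash
python3 - <<'E'
from h import *
np.set_printoptions(precision=4,suppress=True)
for t in('s0','d0'):
  _,W=load(t); print(t)
  for n,c,R,z0,z1,rad in(('pottop',(.51,.325),.05,.272,.29,None),('potbody',(.51,.325),.05,.225,.27,.030),('band',(.51,.325),.07,.192,.215,.0475),('dish',(.5,.325),.085,.006,.02,.067),('bowlrim',(.468,-.33),.12,.04,.06,.091),('jar',(.565,.093),.05,.05,.13,.032),('bottle',(.625,-.085),.05,.05,.12,.034),('spray',(.477,-.205),.04,.04,.14,.0265)):
    p=near(W,c,R,z0,z1)
    if len(p)>5: print(n,*circ(p,rad),p[:,2].max())
im=load('s0')[0]; d=load('d0')[0]
a=cv2.resize(im[140:225,320:400],None,fx=5,fy=5);b=cv2.resize(d[85:175,170:250],None,fx=5,fy=5)[:425]
c=cv2.resize(d[260:340,260:345],(400,425))
cv2.imwrite('pics/crop.png',cv2.resize(np.hstack([a,b[:,:400]]),(800,425)))
E
```

```text
s0
pottop [0.505  0.3258 0.0199] 0.005455121589012745 197 0.28595408181048926
potbody [0.5015 0.327  0.03  ] 0.0019822962314441734 209 0.26933625005457035
band [0.4987 0.3284 0.0475] 0.00226158008298086 160 0.21463261354058094
dish [0.4922 0.333  0.067 ] 0.020032391633969575 640 0.01998192685763765
bowlrim [ 0.4651 -0.3259  0.091 ] 0.025529436800183686 494 0.05993566126955685
jar [0.5612 0.0974 0.032 ] 0.007323031157992278 374 0.11873029986874939
bottle [ 0.6247 -0.083   0.034 ] 0.001116856470742171 207 0.11949496222719677
spray [ 0.4764 -0.2048  0.0265] 0.0016708085574128168 277 0.1399826133138061
d0
pottop [0.5004 0.3202 0.0201] 0.005722693058710291 153 0.28171561049781507
potbody [0.5015 0.3245 0.03  ] 0.002352183185997087 240 0.26995397926884107
band [0.5027 0.3282 0.0475] 0.002918066648334104 213 0.21498420393339504
dish [0.5018 0.3274 0.067 ] 0.018029786111981642 335 0.019949526201760274
bowlrim [ 0.5264 -0.3319  0.091 ] 0.02512844392437321 922 0.05997524388782056
jar [0.5661 0.0966 0.032 ] 0.006848878622122139 416 0.11333735963265229
bottle [ 0.6256 -0.0852  0.034 ] 0.0013674656077565849 338 0.11989580862181623
spray [ 0.4774 -0.2066  0.0265] 0.0014451385974239878 452 0.13992883061909592
```

View pics/crop.png

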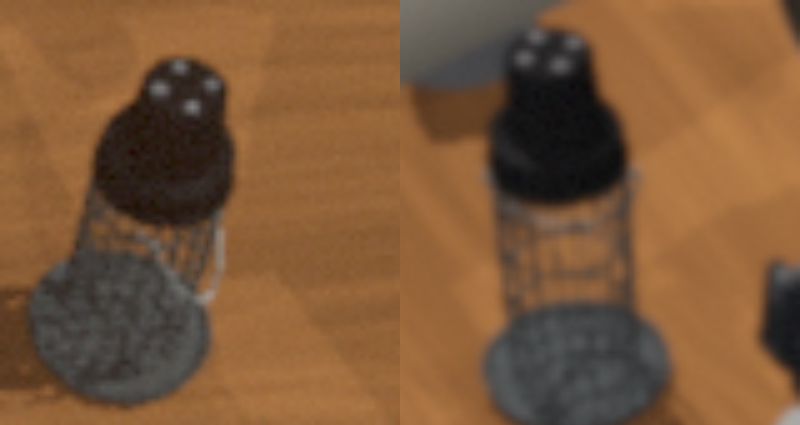

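The crops show the black upside-down pot with four drain holes on the wire feeder. Its axis is near (0.502, 0.326). I'm moving above it.

Call:
drive_tool(deltas=[[[0, 0, 0], [0, 0, -1], 1], [[0, 0, 0], [0, 0, -1], 1], [[0, 0, 0], [0, 0, -1], 1], [[0, 0, 0], [1, -0.15, -0.4], 1], [[0, 0, 0], [1, -0.15, 0], 1], [[0, 0, 0], [1, -0.15, 0], 1], [[0, 0, 0], [1, -0.15, 0], 1], [[0, 0, 0], [1, -0.15, 0], 1], [[0, 0, 0], [1, -0.15, 0], 1], [[0, 0, 0], [1, -0.15, 0], 1], [[0, 0, 0], [1, -0.15, 0], 1], [[0, 0, 0], [1, -0.15, 0], 1], [[0, 0, 0], [1, -0.15, 0], 1], [[0, 0, 0], [1, -0.15, 0], 1], [[0, 0, 0], [1, -0.15, 0], 1], [[0, 0, 0], [0.6, -0.12, 0], 1], [[0, 0, 0], [0.44, 0, 0], 1], [[0, 0, 0], [0, 0, 0], 1], [[0, 0, 0], [0, 0, 0], 1]])

```text
time: 2.0
position: [0.5022, 0.3255, 0.3382]
tool_rot: [[0.0, 1.0, -0.0], [1.0, -0.0, -0.0], [-0.0, -0.0, -1.0]]
ft_force: [-1.2, 0.1, -0.5]
width: 0.0852
```

```bash
python3 - <<'E'
from h import *
s=r.sense();print(s['time'],s['position'],s['ft_force'])
a,W=grab('wrist','w1')
cv2.imwrite('pics/w1b.png',cv2.resize(a,(640,480)))
for z in((.272,.29),(.23,.27),(.19,.215)):
  p=near(W,(.502,.326),.07,*z);print(z,len(p),p.mean(0) if len(p) else '',circ(p)if len(p)>9 else '')
# scene: unobstructed view now of lid/ball3
S=grab('scene','s1')[1];D=grab('side','d1')[1]
print(sphere(S,407/1.5625,363/1.5625),sphere(D,431/1.5625,314/1.5625))
for W in(S,D):
  print(circ(near(W,(.565,.093),.05,.05,.13),.032))
  print(circ(near(W,(.502,.326),.05,.225,.27),.03))
E
```

```text
2.0 [0.50222234 0.32551814 0.33818153] [-1.18583334  0.06577723 -0.45643021]
(0.272, 0.29) 5737 [0.5011501  0.32809612 0.27667865] (array([0.50115415, 0.32757256, 0.01921155]), np.float64(0.005338108161958703), 5737)
(0.23, 0.27) 1667 [0.50102672 0.35001673 0.25138818] (array([0.50107019, 0.32575693, 0.02969464]), np.float64(0.0009866966540277525), 1667)
(0.19, 0.215) 981 [0.50101552 0.36164129 0.20048797] (array([0.50096805, 0.32470078, 0.04623135]), np.float64(0.0009469316604736719), 981)
(array([0.59623692, 0.00940925, 0.03425522]), np.float64(0.001978697525456701), 211) (array([0.59714692, 0.0070027 , 0.03141588]), np.float64(0.0019317107177113386), 241)
(array([0.56095558, 0.09735204, 0.032     ]), np.float64(0.00749867655905431), 370)
(array([0.50149654, 0.32722302, 0.03      ]), np.float64(0.0019855141380023785), 204)
(array([0.56537592, 0.09683262, 0.032     ]), np.float64(0.006776804135993889), 428)
(array([0.50172918, 0.32491161, 0.03      ]), np.float64(0.0022349710345331048), 245)
```

View pics/w1b.png

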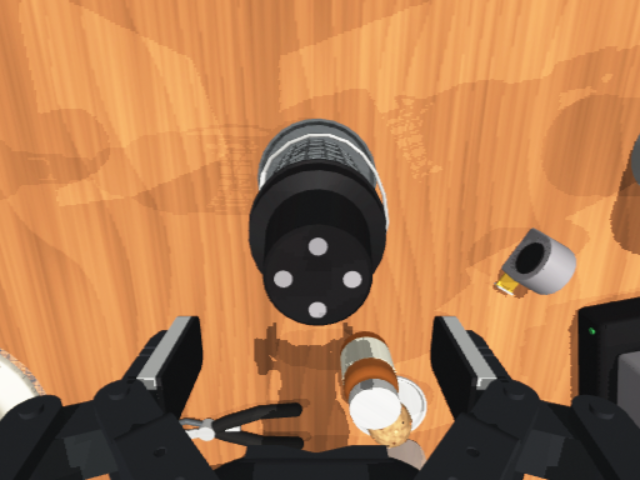

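The pot sits centred between the jaws, with its drain holes around (318,280). I'm descending, closing and lifting.

Call:
drive_tool(deltas=[[[0, 0, 0], [0, -0.05, 0.8], 1], [[0, 0, 0], [0, 0, 1], 1], [[0, 0, 0], [0, 0, 1], 1], [[0, 0, 0], [0, 0, 0.6], 1], [[0, 0, 0], [0, 0, 0], 0.5], [[0, 0, 0], [0, 0, 0], 0.5], [[0, 0, 0], [0, 0, 0], 0.4], [[0, 0, 0], [0, 0, 0], 0.4], [[0, 0, 0], [0, 0, 0], 0.4], [[0, 0, 0], [0, 0, 0], 0.4]], squeeze=30)

```text
time: 3.15
position: [0.5011, 0.3261, 0.2542]
tool_rot: [[0.0, 1.0, 0.002], [1.0, -0.0, 0.001], [0.001, 0.002, -1.0]]
ft_force: [0.3, -1.9, 5.3]
width: 0.0603
```

Call:
drive_tool(deltas=[[[0, 0, 0], [0, 0, -0.4], 0.4], [[0, 0, 0], [0, 0, -1], 0.4], [[0, 0, 0], [0, 0, -1], 0.4], [[0, 0, 0], [0, 0, -1], 0.4], [[0, 0, 0], [-0.5, -0.5, 0], 0.4], [[0, 0, 0], [-1, -1, 0], 0.4], [[0, 0, 0], [-1, -1, 0], 0.4], [[0, 0, 0], [-1, -1, 0], 0.4], [[0, 0, 0], [-1, -1, 0], 0.4], [[0, 0, 0], [-1, -0.9, 0], 0.4], [[0, 0, 0], [-0.7, -0.6, 0.4], 0.4], [[0, 0, 0], [0, 0, 1], 0.4], [[0, 0, 0], [0, 0, 1], 0.4], [[0, 0, 0], [0, 0, 1], 0.4], [[0, 0, 0], [0, 0, 1], 0.4], [[0, 0, 0], [0, 0, 1], 0.4], [[0, 0, 0], [0, 0, 1], 0.4], [[0, 0, 0], [0, 0, 1], 0.4], [[0, 0, 0], [0, 0, 1], 0.4], [[0, 0, 0], [0, 0, 0], 0.4]])

```text
time: 5.15
position: [0.3494, 0.1704, 0.126]
tool_rot: [[-0.0, 1.0, -0.004], [1.0, 0.0, -0.002], [-0.002, -0.004, -1.0]]
ft_force: [-0.4, -0.6, 0.3]
width: 0.0598
```

```bash
python3 - <<'E'
from h import *
s=r.sense();print(s['time'],s['position'],s['ft_force'],s['width'])
a,S=grab('scene','s2')
z=np.load('pics/s2.npz');print(S[150:290,200:400,2].shape)
c=s['position']
for lo in np.arange(0,.1,.01):
  p=near(S,c,.06,lo,lo+.01);print(round(lo,2),len(p),end=' ')
print()
for lo,hi in((.03,.05),(.05,.1)):
  p=near(S,c,.06,lo,hi);print(circ(p))
W=S;print('feeder',circ(near(W,(.502,.326),.06,.20,.225)),near(W,(.502,.326),.06,.20,.23)[:,2].max())
cv2.imwrite('pics/s2b.png',cv2.resize(a[110:302,220:476],(768,576),interpolation=cv2.INTER_CUBIC))
E
```

```text
5.15 [0.34936832 0.17040159 0.12601778] [-0.37907797 -0.62659947  0.3340125 ] 0.059830823143901396
(140, 200)
0.0 269 0.01 5 0.02 0 0.03 0 0.04 0 0.05 0 0.06 39 0.07 54 0.08 68 0.09 118 h.py:19: RuntimeWarning: Mean of empty slice.
  x0=[*p.mean(0)[:2],rad or .04]
  ret = um.true_divide(
Traceback (most recent call last):
  File "h.py", line 20, in circ
    f=least_squares(lambda c:np.hypot(p[:,0]-c[0],p[:,1]-c[1])-(rad or c[2]),x0,loss='soft_l1',f_scale=.002)
ValueError: Initial guess is outside of provided bounds
```

Call:
drive_tool(deltas=[[[0, 0, 0], [0, 0, 1], 0.4], [[0, 0, 0], [0, 0, 0.8], 0.4], [[0, 0, 0], [0, 0, 0.4], 0.4], [[0, 0, 0], [0, 0, 0.2], 0.4], [[0, 0, 0], [0, 0, 0.05], 0.4], [[0, 0, 0], [0, 0, 0], 0.4]])

```text
time: 5.8
position: [0.3512, 0.1712, 0.068]
tool_rot: [[-0.0, 1.0, 0.001], [1.0, 0.0, 0.0], [0.0, 0.001, -1.0]]
ft_force: [-0.1, -0.5, 0.9]
width: 0.0604
```

Call:
drive_tool(deltas=[[[0, 0, 0], [0, 0, 0], 0.8], [[0, 0, 0], [0, 0, 0], 1], [[0, 0, 0], [0, 0, 0], 1], [[0, 0, 0], [0, 0, 0], 1], [[0, 0, 0], [0, 0, 0], 1], [[0, 0, 0], [0, 0, -0.6], 1], [[0, 0, 0], [0, 0, -1], 1], [[0, 0, 0], [0, 0, -1], 1], [[0, 0, 0], [0, 0, -1], 1], [[0, 0, 0], [0, 0, -1], 1]])

```text
time: 6.8
position: [0.3507, 0.171, 0.1831]
tool_rot: [[-0.0, 1.0, 0.0], [1.0, 0.0, 0.0], [0.0, 0.0, -1.0]]
ft_force: [-0.5, 0.2, 0.4]
width: 0.0853
```

```bash
python3 - <<'E'
from h import *
s=r.sense();print(s['time'],s['position'],s['ft_force'],s['width'])
a,S=grab('scene','s2')
c=(.35,.17)
for lo,hi in((.0,.03),(.03,.06),(.06,.08),(.08,.1)):
  p=near(S,c,.06,lo,hi);print(lo,len(p),circ(p) if len(p)>9 else '',p[:,2].max() if len(p) else '')
p=near(S,(.502,.326),.06,.20,.24);print('feeder',circ(p,.0385),p[:,2].max())
print('ball',sphere(S,407/1.5625,363/1.5625))
cv2.imwrite('pics/s2b.png',cv2.resize(a[110:302,220:476],(768,576),interpolation=cv2.INTER_CUBIC))
E
```

```text
6.8 [0.35065247 0.17096773 0.18308356] [-0.4801529   0.20309833  0.40797267] 0.0852770832384207
0.0 296 (array([0.3432033 , 0.17343446, 0.05101421]), np.float64(0.0054087211108553), 296) 0.029998854332186922
0.03 149 (array([0.34503547, 0.17482278, 0.03629371]), np.float64(0.0037555278786043514), 149) 0.059284553409351286
0.06 62 (array([0.34966281, 0.17374114, 0.02878258]), np.float64(0.0017945168017265802), 62) 0.07969484480346448
0.08 159 (array([0.35397116, 0.17324015, 0.02078355]), np.float64(0.005639320699238081), 159) 0.09654832256217408
feeder (array([0.50235739, 0.3261445 , 0.0385    ]), np.float64(0.0023597536756328275), 199) 0.22658645017031304
ball (array([0.59626412, 0.00932957, 0.0334161 ]), np.float64(0.0023076193626879516), 184)
```

View pics/s2b.png

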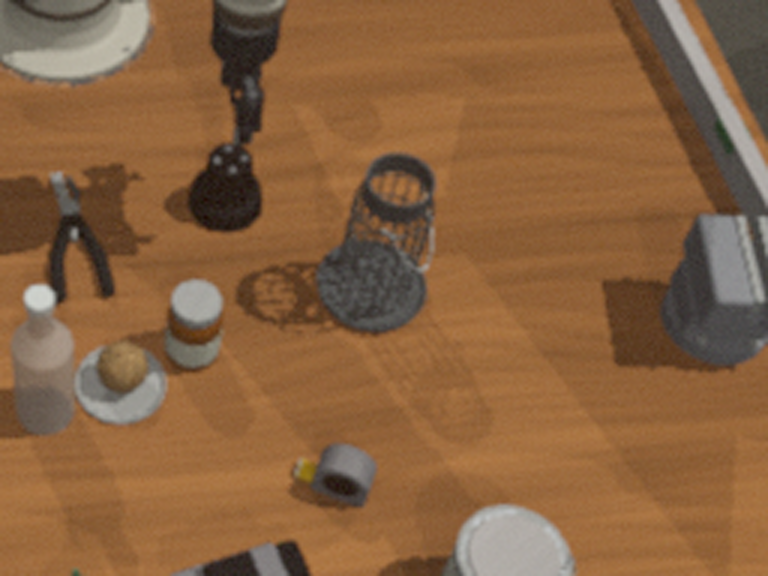

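The pot stands upside down at crop (225,190) and the feeder's mouth is open at (400,178). Next is ball 3, with the jaws turned −0.32 rad so they open across the jar–bottle line.

Call:
drive_tool(deltas=[[[0, 0, 0], [-0.3, 0.5, -0.8], 1], [[0, 0, 0], [-0.6, 1, 0], 1], [[0, 0, 0], [-0.7, 1, 0], 1], [[0, 0, 0], [-0.7, 1, 0], 1], [[0, 0, 0], [-0.7, 1, 0], 1], [[0, 0, 0], [-0.7, 1, 0], 1], [[0, 0, 0], [-0.7, 1, 0], 1], [[0, 0, 0], [-0.7, 1, 0], 1], [[0, 0, 0], [-0.7, 1, 0], 1], [[0, 0, 0], [-0.4, 0.8, 0], 1], [[0, 0, 0], [-0.3, 0.54, 0], 1], [[0, 0, -0.08], [0, 0, 0], 1], [[0, 0, -0.12], [0, 0, 0], 1], [[0, 0, -0.12], [0, 0, 0], 1], [[0, 0, 0], [0, 0, 0], 1], [[0, 0, 0], [0, 0, 0], 1]])

```text
time: 8.45
position: [0.5967, 0.0085, 0.2018]
tool_rot: [[-0.311, 0.95, -0.0], [0.95, 0.311, 0.0], [0.0, -0.0, -1.0]]
ft_force: [-0.8, -0.1, 1.1]
width: 0.0856
```

```bash
python3 - <<'E'
from h import *
s=r.sense();print(s['time'],s['position'],s['tool_rot'],s['width'])
a,W=grab('wrist','w2')
p=near(W,(.597,.008),.025,.04,.075)
print(len(p),least_squares(lambda c:np.linalg.norm(p-c,axis=1)-.03,[.597,.008,.033],loss='soft_l1',f_scale=.002).x)
cv2.imwrite('pics/w2b.png',cv2.resize(a,(640,480)))
E
```

```text
8.45 [0.59672237 0.00852027 0.20182931] [[-3.11301050e-01  9.50311300e-01 -2.99562444e-04]
 [ 9.50311341e-01  3.11301067e-01  1.17446431e-05]
 [ 1.04415175e-04 -2.81021468e-04 -9.99999955e-01]] 0.08562049958528613
2365 [0.59593879 0.00778817 0.03149301]
```

View pics/w2b.png

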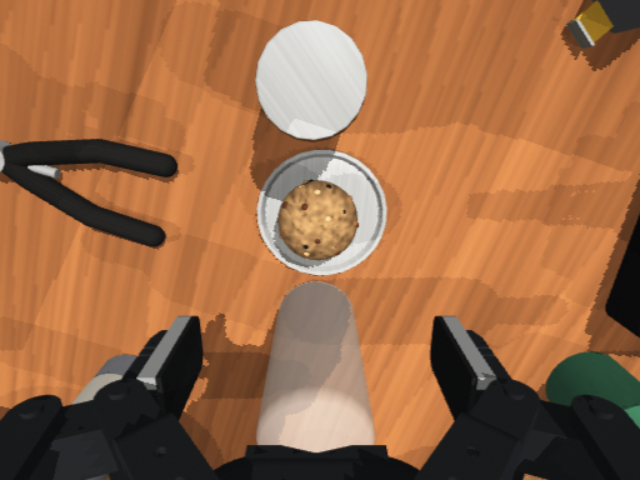

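The brown ball (318,220) is on the lid, with the jar above it (312,80) and the bottle below (315,370), and the jaws straddle it crosswise. Descending to grasp.

Call:
drive_tool(deltas=[[[0, 0, 0], [0, -0.04, 0.6], 1], [[0, 0, 0], [0, 0, 1], 1], [[0, 0, 0], [0, 0, 1], 1], [[0, 0, 0], [0, 0, 1], 1], [[0, 0, 0], [0, 0, 1], 1], [[0, 0, 0], [0, 0, 1], 1], [[0, 0, 0], [0, 0, 0.7], 1], [[0, 0, 0], [0, 0, 0.25], 1], [[0, 0, 0], [0, 0, 0], 0.6], [[0, 0, 0], [0, 0, 0], 0.5], [[0, 0, 0], [0, 0, 0], 0.4], [[0, 0, 0], [0, 0, 0], 0.4], [[0, 0, 0], [0, 0, 0], 0.4], [[0, 0, 0], [0, 0, 0], 0.4], [[0, 0, 0], [0, 0, 0], 0.4]])

```text
time: 10.0
position: [0.5966, 0.0082, 0.0395]
tool_rot: [[-0.314, 0.949, 0.002], [0.949, 0.314, 0.0], [-0.001, 0.002, -1.0]]
ft_force: [-0.1, -0.1, 5.7]
width: 0.0583
```

Call:
drive_tool(deltas=[[[0, 0, 0], [0, 0, -0.4], 0.4], [[0, 0, 0], [0, 0, -1], 0.4], [[0, 0, 0], [0, 0, -1], 0.4], [[0, 0, 0], [0, 0, -1], 0.4], [[0, 0, 0], [0, 0, -1], 0.4], [[0, 0, 0], [0, 0, -1], 0.4], [[0, 0, 0], [0, 0, -1], 0.4], [[0, 0, 0], [0, 0, -1], 0.4], [[0, 0, 0], [0, 0, -1], 0.4], [[0, 0, 0], [0, 0, -1], 0.4], [[0, 0, 0], [0, 0, -0.8], 0.4], [[0, 0, 0.08], [0, 0, 0], 0.4], [[0, 0, 0.12], [0, 0, 0], 0.4], [[0, 0, 0.12], [0, 0, 0], 0.4], [[0, 0, 0], [0.5, -0.1, 0], 0.4], [[0, 0, 0], [1, -0.3, 0], 0.4], [[0, 0, 0], [1, -0.3, 0], 0.4], [[0, 0, 0], [1, -0.3, 0], 0.4], [[0, 0, 0], [1, -0.3, 0], 0.4], [[0, 0, 0], [1, -0.3, 0], 0.4]])

```text
time: 12.0
position: [0.5548, 0.1473, 0.2936]
tool_rot: [[-0.004, 1.0, -0.0], [1.0, 0.004, 0.0], [0.0, -0.0, -1.0]]
ft_force: [-0.0, 0.5, -1.1]
width: 0.0587
```

Call:
drive_tool(deltas=[[[0, 0, 0], [1, -0.3, 0], 0.4], [[0, 0, 0], [1, -0.3, 0], 0.4], [[0, 0, 0], [1, -0.3, 0], 0.4], [[0, 0, 0], [1, -0.3, 0], 0.4], [[0, 0, 0], [1, -0.3, 0], 0.4], [[0, 0, 0], [1, -0.4, 0], 0.4], [[0, 0, 0], [0.8, -0.3, 0], 0.4], [[0, 0, 0], [0.4, -0.2, 0], 0.4], [[0, 0, 0], [0, 0, 0], 0.4], [[0, 0, 0], [0, 0, 0], 0.4], [[0, 0, 0], [0, 0, 0], 0.4]])

```text
time: 13.1
position: [0.4961, 0.3249, 0.2934]
tool_rot: [[0.0, 1.0, 0.0], [1.0, -0.0, -0.0], [-0.0, 0.0, -1.0]]
ft_force: [0.2, -1.6, -0.5]
width: 0.0583
```

```bash
cat > fb.py <<'E'
from h import *
import sys
s=r.sense();c=s['position'];print(s['time'],c,s['tool_rot'][0],s['width'])
a,W=grab('wrist',sys.argv[1])
p=near(W,c,.035,c[2]-.06,c[2]+.03)
# ball: points with z below grasp and close to expected centre
e=c-[0,0,.006];p=p[abs(np.linalg.norm(p-e,axis=1)-.03)<.008];p=p[(abs(p[:,0]-c[0])<.02)]
if len(p)>20: print('ball',len(p),least_squares(lambda q:np.linalg.norm(p-q,axis=1)-.03,e,loss='soft_l1',f_scale=.002).x)
p=near(W,(.5015,.3255),.045,.205,.222);print('rim',len(p),circ(p,.037)if len(p)>9 else '')
S=grab('scene',sys.argv[1]+'s')[1];D=grab('side',sys.argv[1]+'d')[1]
for Q in(S,D):
  p=near(Q,(.5015,.3255),.045,.205,.222);print('rim',len(p),circ(p,.0385)if len(p)>9 else '')
E
python3 fb.py w3; python3 -c "
import cv2;cv2.imwrite('pics/w3b.png',cv2.resize(cv2.imread('pics/w3.png'),(640,480)))"
```

```text
13.1 [0.49607862 0.32489527 0.29343928] [2.43478710e-04 9.99999956e-01 1.71747105e-04] 0.058298771223641195
ball 12254 [0.49458596 0.32387318 0.28529044]
rim 1543 (array([0.50080572, 0.32596543, 0.037     ]), np.float64(0.0011183580401461673), 1543)
rim 135 (array([0.501862  , 0.32677102, 0.0385    ]), np.float64(0.002023306788279301), 135)
rim 141 (array([0.50138389, 0.32334737, 0.0385    ]), np.float64(0.002775377845520729), 141)
```

View pics/w3b.png

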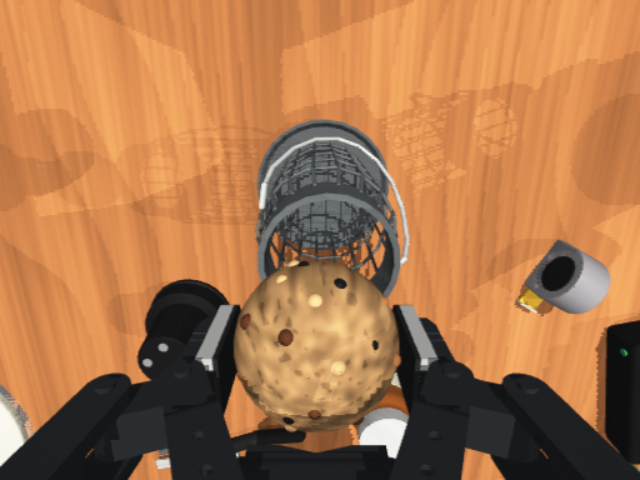

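The ball is held in the jaws (315,345) with the open mouth behind it (330,240). It needs +6 mm in x before I lower and let go.

Call:
drive_tool(deltas=[[[0, 0, 0], [0.06, 0.25, 0.3], 0.4], [[0, 0, 0], [0, 0, 0.8], 0.4], [[0, 0, 0], [0, 0, 0.6], 0.4], [[0, 0, 0], [0, 0, 0.3], 0.4], [[0, 0, 0], [0, 0, 0], 0.4], [[0, 0, 0], [0, 0, 0], 0.4]])

```text
time: 13.85
position: [0.5022, 0.3272, 0.2437]
tool_rot: [[0.0, 1.0, 0.0], [1.0, -0.0, 0.0], [0.0, 0.0, -1.0]]
ft_force: [-0.3, 0.5, -1.7]
width: 0.0581
```

Call:
drive_tool(deltas=[[[0, 0, 0], [0, 0, 0], 1], [[0, 0, 0], [0, 0, 0], 1], [[0, 0, 0], [0, 0, 0], 1], [[0, 0, 0], [0, 0, 0], 1], [[0, 0, 0], [0, 0, 0], 1], [[0, 0, 0], [0, 0, -0.6], 1], [[0, 0, 0], [0, 0, -1], 1], [[0, 0, 0], [0, 0, -1], 1], [[0, 0, 0], [0, 0, 0], 1]])

```text
time: 14.75
position: [0.5025, 0.3275, 0.3119]
tool_rot: [[0.0, 1.0, 0.004], [1.0, -0.0, 0.003], [0.003, 0.004, -1.0]]
ft_force: [0.2, 1.0, 0.0]
width: 0.0857
```

```bash
python3 - <<'E'
from h import *
s=r.sense();print(s['time'],s['position'],s['width'])
a,W=grab('wrist','w4');b,_=grab('side','d4');S=grab('scene','s4')[1];D=load('d4')[1]
for Q in(W,S,D):
  p=near(Q,(.5015,.3255),.045,.205,.222);print('rim',len(p),circ(p,.0375)if len(p)>9 else '')
k=1.5625
for Q,L in((S,[(238,327),(268,328)]),(D,[(480,485),(462,452)])):
  for u,v in L: print('ball',*sphere(Q,u/k,v/k))
b=cv2.resize(b[80:180,160:260],(480,480));cv2.imwrite('pics/4b.png',np.hstack([cv2.resize(a[50:290,140:380],(320,480))if 0 else a[60:300,140:380].repeat(2,0).repeat(2,1)[:,:320] if 0 else cv2.resize(a[60:300,180:340],(320,480)),b]))
E
```

```text
14.75 [0.50249445 0.32747123 0.31191036] 0.08572380158224183
rim 2251 (array([0.50106307, 0.3268843 , 0.0375    ]), np.float64(0.0014245742431120653), 2251)
rim 151 (array([0.50248754, 0.3260873 , 0.0375    ]), np.float64(0.0022357875248819182), 151)
rim 139 (array([0.50087944, 0.32298076, 0.0375    ]), np.float64(0.002144472901244209), 139)
ball [ 0.46217381 -0.36114752  0.03743142] 0.0022813377182324328 181
ball [ 0.47032046 -0.29592403  0.03788098] 0.002333923490843693 188
ball [ 0.46219898 -0.36412672  0.03456992] 0.0017151235554679351 296
ball [ 0.47041845 -0.29799155  0.03444664] 0.0016267430677660176 278
```

View pics/4b.png

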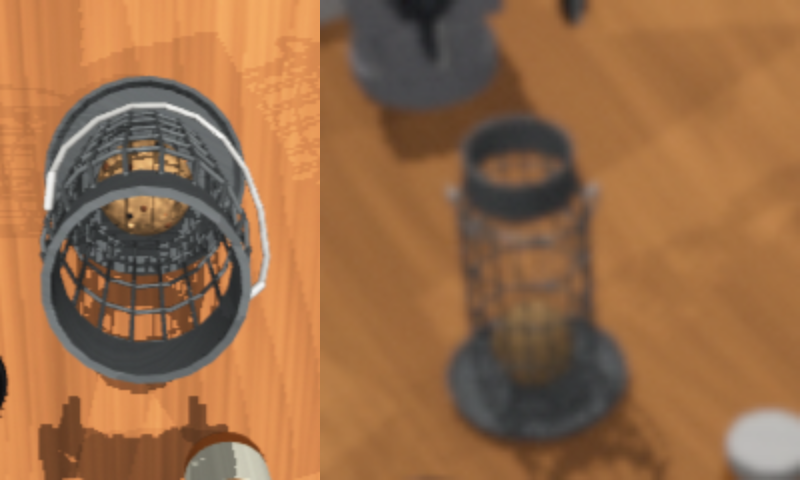

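The ball lies on the feeder floor: left crop (145,195), right crop (530,340). For the bowl balls I'll flip the tool half a turn, so the wrist camera stays away from the spray can.

```bash
python3 -c "
from h import *
print(r.sense()['qpos'])
for t in('s4','d4'):
  W=load(t)[1];p=near(W,(.468,-.325),.125,.038,.05)
  d=np.hypot(p[:,0]-.468,p[:,1]+.325);print(circ(p[d>.07],.09))
"
```

```text
[3.30939288e+01 1.38664009e+01 2.63184672e+01 1.02477056e+02
 2.98052782e-03 1.23092698e+02]
(array([ 0.46848959, -0.32687884,  0.09      ]), np.float64(0.0030104786837719514), 284)
(array([ 0.46604117, -0.33092665,  0.09      ]), np.float64(0.003447130765283191), 492)
```

Call:
drive_tool(deltas=[[[0, 0, -0.15], [0, 0, 0], 1], [[0, 0, -0.15], [0, 0, 0], 1], [[0, 0, -0.15], [0, 0, 0], 1], [[0, 0, -0.15], [0, 0, 0], 1], [[0, 0, -0.15], [0, 0, 0], 1], [[0, 0, -0.15], [0, 0, 0], 1], [[0, 0, -0.15], [0, 0, 0], 1], [[0, 0, -0.15], [0, 0, 0], 1], [[0, 0, -0.15], [0, 0, 0], 1], [[0, 0, -0.15], [0, 0, 0], 1], [[0, 0, -0.15], [0, 0, 0], 1], [[0, 0, -0.15], [0, 0, 0], 1], [[0, 0, -0.15], [0, 0, 0], 1], [[0, 0, -0.15], [0, 0, 0], 1], [[0, 0, -0.15], [0, 0, 0], 1], [[0, 0, -0.15], [0, 0, 0], 1], [[0, 0, -0.15], [0, 0, 0], 1], [[0, 0, -0.15], [0, 0, 0], 1], [[0, 0, -0.15], [0, 0, 0], 1], [[0, 0, -0.14], [0, 0, 0], 1]])

```text
time: 16.9
position: [0.5018, 0.327, 0.3069]
tool_rot: [[-0.145, -0.989, -0.002], [-0.989, 0.145, -0.001], [0.001, 0.001, -1.0]]
ft_force: [0.5, 0.1, -0.5]
width: 0.0854
```

Call:
drive_tool(deltas=[[[0, 0, -0.148], [0, 0, 0], 1], [[0, 0, 0], [0.5, 0, 0], 1], [[0, 0, 0], [1, 0.1, 0], 1], [[0, 0, 0], [1, 0.1, 0], 1], [[0, 0, 0], [1, 0.1, 0], 1], [[0, 0, 0], [1, 0.1, 0], 1], [[0, 0, 0], [1, 0.1, 0], 1], [[0, 0, 0], [1, 0.1, 0], 1], [[0, 0, 0], [1, 0.1, 0], 1], [[0, 0, 0], [1, 0.1, 0], 1], [[0, 0, 0], [1, 0.1, 0], 1], [[0, 0, 0], [1, 0.1, 0], 1], [[0, 0, 0], [1, 0.1, 0], 1], [[0, 0, 0], [1, 0.1, 0], 1], [[0, 0, 0], [1, 0.1, 0], 1], [[0, 0, 0], [1, 0.1, 0], 1], [[0, 0, 0], [1, 0.1, 0], 1], [[0, 0, 0], [1, 0.1, 0], 1]])

```text
time: 18.7
position: [0.4596, -0.0866, 0.3076]
tool_rot: [[-0.009, -1.0, -0.001], [-1.0, 0.009, 0.0], [-0.0, 0.001, -1.0]]
ft_force: [0.1, -0.4, 0.0]
width: 0.0853
```

Call:
drive_tool(deltas=[[[0, 0, 0], [1, 0, 0], 1], [[0, 0, 0], [1, 0, 0], 1], [[0, 0, 0], [1, 0, 0], 1], [[0, 0, 0], [1, 0, 0], 1], [[0, 0, 0], [1, 0, 0], 1], [[0, 0, 0], [1, 0, 0], 1], [[0, 0, 0], [1, 0, 0], 1], [[0, 0, 0], [1, 0, 0], 1], [[0, 0, 0], [1, 0, 0], 1], [[0, 0, 0], [1, 0, 0], 1], [[0, 0, 0], [0.7, 0, 0], 1], [[0, 0, 0], [0.4, 0, 0], 1], [[0, 0, 0], [0, 0, 0], 0.78], [[0, 0, 0], [0, 0, 0], 0.78], [[0, 0, 0], [0, 0, 0], 0.78]])

```text
time: 20.2
position: [0.4595, -0.3619, 0.3085]
tool_rot: [[-0.004, -1.0, 0.0], [-1.0, 0.004, -0.0], [0.0, -0.0, -1.0]]
ft_force: [-0.3, -0.0, 0.0]
width: 0.0665
```

```bash
python3 - <<'E'
from h import *
s=r.sense();print(s['time'],s['position'],s['tool_rot'],s['width'],s['qpos'])
a,W=grab('wrist','w5')
for c0 in([.462,-.3625,.036],[.4705,-.2965,.036]):
  p=near(W,c0,.025,.045,.075)
  print(len(p),least_squares(lambda c:np.linalg.norm(p-c,axis=1)-.03,c0,loss='soft_l1',f_scale=.002).x)
cv2.imwrite('pics/w5b.png',cv2.resize(a,(640,480)))
E
```

```text
20.2 [ 0.45954684 -0.36189335  0.30852698] [[-3.68038240e-03 -9.99993207e-01  2.02894856e-04]
 [-9.99993227e-01  3.68038008e-03 -1.18037180e-05]
 [ 1.10569076e-05 -2.02936924e-04 -9.99999979e-01]] 0.06652120152968714 [-3.82234433e+01  1.17130432e+01  2.38619845e+01  1.02139390e+02
  6.66144026e-03 -1.28012572e+02]
1335 [ 0.46169344 -0.36337102  0.03459911]
1142 [ 0.4703471  -0.29693985  0.03455811]
```

View pics/w5b.png

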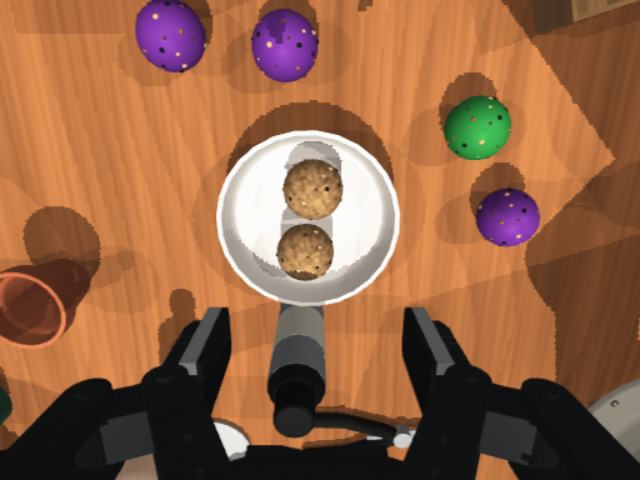

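The balls are at (312,190) (ball 2) and (306,252) (ball 1), and the spray can is clear at (298,390). Grasping ball 2.

Call:
drive_tool(deltas=[[[0, 0, 0], [0.06, -0.09, 0.5], 0.84], [[0, 0, 0], [0, 0, 1], 0.84], [[0, 0, 0], [0, 0, 1], 0.84], [[0, 0, 0], [0, 0, 1], 0.84], [[0, 0, 0], [0, 0, 1], 0.84], [[0, 0, 0], [0, 0, 1], 0.84], [[0, 0, 0], [0, 0, 1], 0.84], [[0, 0, 0], [0, 0, 1], 0.84], [[0, 0, 0], [0, 0, 1], 0.84], [[0, 0, 0], [0, 0, 1], 0.84], [[0, 0, 0], [0, 0, 0.7], 0.84], [[0, 0, 0], [0, 0, 0.3], 0.84], [[0, 0, 0], [0, 0, 0.2], 0.84], [[0, 0, 0], [0, 0, 0], 0.84], [[0, 0, 0], [0, 0, 0], 0.5], [[0, 0, 0], [0, 0, 0], 0.4], [[0, 0, 0], [0, 0, 0], 0.4], [[0, 0, 0], [0, 0, 0], 0.4], [[0, 0, 0], [0, 0, 0], 0.4]])

```text
time: 22.15
position: [0.4622, -0.3645, 0.0419]
tool_rot: [[-0.004, -1.0, 0.001], [-1.0, 0.004, -0.001], [0.001, -0.001, -1.0]]
ft_force: [-0.6, 0.1, 5.4]
width: 0.058
```

Call:
drive_tool(deltas=[[[0, 0, 0], [0, 0, -0.4], 0.4], [[0, 0, 0], [0, 0, -1], 0.4], [[0, 0, 0], [0, 0, -1], 0.4], [[0, 0, 0], [0, 0, -1], 0.4], [[0, 0, 0], [0, 0, -1], 0.4], [[0, 0, 0], [0, 0, -1], 0.4], [[0, 0, 0], [0, 0, -1], 0.4], [[0, 0, 0], [0, 0, -1], 0.4], [[0, 0, 0], [0, 0, -1], 0.4], [[0, 0, 0], [0, 0, -1], 0.4], [[0, 0, 0], [0, 0, -1], 0.4], [[0, 0, 0], [-0.5, 0, 0], 0.4], [[0, 0, 0], [-1, -0.1, 0], 0.4], [[0, 0, 0], [-1, -0.1, 0], 0.4], [[0, 0, 0], [-1, -0.1, 0], 0.4], [[0, 0, 0], [-1, -0.1, 0], 0.4], [[0, 0, 0], [-1, -0.1, 0], 0.4], [[0, 0, 0], [-1, -0.1, 0], 0.4], [[0, 0, 0], [-1, -0.1, 0], 0.4], [[0, 0, 0], [-1, -0.1, 0], 0.4]])

```text
time: 24.15
position: [0.4821, -0.1502, 0.3002]
tool_rot: [[-0.003, -1.0, -0.001], [-1.0, 0.003, 0.0], [-0.0, 0.001, -1.0]]
ft_force: [-0.6, -1.1, -0.9]
width: 0.0585
```

Call:
drive_tool(deltas=[[[0, 0, 0], [-1, -0.1, 0], 0.4], [[0, 0, 0], [-1, -0.1, 0], 0.4], [[0, 0, 0], [-1, -0.1, 0], 0.4], [[0, 0, 0], [-1, -0.1, 0], 0.4], [[0, 0, 0], [-1, -0.1, 0], 0.4], [[0, 0, 0], [-1, -0.1, 0], 0.4], [[0, 0, 0], [-1, -0.1, 0], 0.4], [[0, 0, 0], [-1, -0.1, 0], 0.4], [[0, 0, 0], [-1, 0, 0], 0.4], [[0, 0, 0], [-1, 0, 0], 0.4], [[0, 0, 0], [-1, 0, 0], 0.4], [[0, 0, 0], [-1, 0, 0], 0.4], [[0, 0, 0], [-1, 0, 0], 0.4], [[0, 0, 0], [-1, 0, 0], 0.4], [[0, 0, 0], [-1, 0, 0], 0.4], [[0, 0, 0], [-1, 0, 0], 0.4], [[0, 0, 0], [-1, 0, 0], 0.4], [[0, 0, 0], [-1, 0, 0], 0.4], [[0, 0, 0], [-0.7, 0, 0], 0.4], [[0, 0, 0], [-0.4, 0, 0], 0.4]])

```text
time: 26.15
position: [0.5038, 0.3269, 0.3001]
tool_rot: [[-0.002, -1.0, -0.001], [-1.0, 0.002, -0.001], [0.001, 0.001, -1.0]]
ft_force: [0.1, -0.0, -1.2]
width: 0.0581
```

Call:
drive_tool(deltas=[[[0, 0, 0], [0, 0, 0], 0.4], [[0, 0, 0], [0, 0, 0], 0.4]])

```text
time: 26.35
position: [0.5042, 0.3252, 0.3007]
tool_rot: [[-0.004, -1.0, -0.0], [-1.0, 0.004, -0.0], [0.0, 0.0, -1.0]]
ft_force: [0.6, 0.1, -0.9]
width: 0.0579
```

```bash
python3 fb.py w6
```

```text
26.35 [0.50424717 0.32520485 0.30072881] [-3.63754046e-03 -9.99993364e-01 -2.00623539e-04] 0.05792493409160372
ball 12341 [0.50318944 0.3263794  0.2933172 ]
rim 1443 (array([0.50173222, 0.32558407, 0.037     ]), np.float64(0.0011237633976607213), 1443)
rim 135 (array([0.50229942, 0.32663956, 0.0385    ]), np.float64(0.002458306739220424), 135)
rim 132 (array([0.50088877, 0.32394237, 0.0385    ]), np.float64(0.0022689557386351674), 132)
```

Call:
drive_tool(deltas=[[[0, 0, 0], [0.02, 0.07, 0.4], 0.4], [[0, 0, 0], [0, 0, 0.9], 0.4], [[0, 0, 0], [0, 0, 0.7], 0.4], [[0, 0, 0], [0, 0, 0.3], 0.4], [[0, 0, 0], [0, 0, 0], 0.4], [[0, 0, 0], [0, 0, 0], 0.4], [[0, 0, 0], [0, 0, 0], 1], [[0, 0, 0], [0, 0, 0], 1], [[0, 0, 0], [0, 0, 0], 1], [[0, 0, 0], [0, 0, 0], 1], [[0, 0, 0], [0, 0, 0], 1], [[0, 0, 0], [0, 0, -0.6], 1], [[0, 0, 0], [0, 0, -1], 1], [[0, 0, 0], [0, 0, -1], 1], [[0, 0, 0], [0, 0, 0], 1]])

```text
time: 28.0
position: [0.503, 0.3255, 0.3119]
tool_rot: [[-0.004, -1.0, 0.004], [-1.0, 0.004, 0.003], [-0.003, -0.004, -1.0]]
ft_force: [-0.2, 0.0, 0.6]
width: 0.0852
```

```bash
cat > chk.py <<'E'
from h import *
import sys
t=sys.argv[1];s=r.sense();print(s['time'],s['position'],s['width'])
W=grab('wrist',t+'w')[1];S=grab('scene',t+'s')[1];D=grab('side',t+'d')[1]
for Q in(W,S,D):
  p=near(Q,(.5015,.3255),.045,.205,.222);print('rim',len(p),circ(p,.0375)[0][:2]if len(p)>9 else '')
  # inside points, brownish
for n,Q in((t+'w',W),(t+'s',S),(t+'d',D)):
  im=np.load(f'pics/{n}.npz')['im'].astype(int);m=(im[...,2]-im[...,0]>35)&(np.hypot(Q[...,0]-.5015,Q[...,1]-.3255)<.043)&(Q[...,2]>.012)
  z=Q[m][:,2];print(n,m.sum(),np.histogram(z,np.arange(.01,.26,.02))[0])
for Q,u,v in((S,268,328),(D,462,452)):print('fb1',sphere(Q,u/1.5625,v/1.5625))
E
python3 chk.py c7
```

```text
28.0 [0.50301029 0.32549268 0.31186691] 0.08523415015094105
rim 2256 [0.50166363 0.32468174]
rim 150 [0.50265779 0.32636925]
rim 141 [0.50089248 0.32317988]
c7w 2067 [   0   71   76    0  200 1488    9    5   35    2   79    0]
c7s 338 [ 0 25 54 10 27 78 14  5 17  3 45  0]
c7d 338 [ 2 20 53  8 59 91  3 17 32  3 15  0]
fb1 (array([ 0.47046974, -0.29554615,  0.03729428]), np.float64(0.0022529008660964575), 176)
fb1 (array([ 0.47070952, -0.29788931,  0.0344263 ]), np.float64(0.001587053381637556), 313)
```

Ball 2 is in: brown points are stacked up to about 0.12 m. Now ball 1.

Call:
drive_tool(deltas=[[[0, 0, 0], [0.5, 0, 0], 1], [[0, 0, 0], [1, 0.1, 0], 1], [[0, 0, 0], [1, 0.1, 0], 1], [[0, 0, 0], [1, 0.1, 0], 1], [[0, 0, 0], [1, 0.1, 0], 1], [[0, 0, 0], [1, 0.1, 0], 1], [[0, 0, 0], [1, 0.1, 0], 1], [[0, 0, 0], [1, 0.1, 0], 1], [[0, 0, 0], [1, 0.1, 0], 1], [[0, 0, 0], [1, 0.1, 0], 1], [[0, 0, 0], [1, 0.1, 0], 1], [[0, 0, 0], [1, 0.1, 0], 1], [[0, 0, 0], [1, 0.1, 0], 1], [[0, 0, 0], [1, 0, 0], 1], [[0, 0, 0], [1, 0, 0], 1]])

```text
time: 29.65
position: [0.4703, -0.0387, 0.3075]
tool_rot: [[-0.004, -1.0, -0.001], [-1.0, 0.004, -0.0], [0.0, 0.001, -1.0]]
ft_force: [0.6, -0.7, 0.0]
width: 0.0854
```

Call:
drive_tool(deltas=[[[0, 0, 0], [1, 0, 0], 1], [[0, 0, 0], [1, 0, 0], 1], [[0, 0, 0], [1, 0, 0], 1], [[0, 0, 0], [1, 0, 0], 1], [[0, 0, 0], [1, 0, 0], 1], [[0, 0, 0], [1, 0, 0], 1], [[0, 0, 0], [1, 0, 0], 1], [[0, 0, 0], [1, 0, 0], 1], [[0, 0, 0], [1, 0, 0], 1], [[0, 0, 0], [0.9, 0, 0], 0.84], [[0, 0, 0], [0.5, 0, 0], 0.84], [[0, 0, 0], [0, 0, 0], 0.84], [[0, 0, 0], [0, 0, 0], 0.84]])

```text
time: 30.95
position: [0.4699, -0.2968, 0.308]
tool_rot: [[-0.004, -1.0, -0.001], [-1.0, 0.004, 0.001], [-0.001, 0.001, -1.0]]
ft_force: [-0.4, -0.8, 0.5]
width: 0.0719
```

```bash
python3 - <<'E'
from h import *
s=r.sense();print(s['time'],s['position'],s['width'])
a,W=grab('wrist','w8')
c0=[.4705,-.2965,.036];p=near(W,c0,.025,.045,.075)
print(len(p),least_squares(lambda c:np.linalg.norm(p-c,axis=1)-.03,c0,loss='soft_l1',f_scale=.002).x)
for t in('c7s','c7d'):print(circ(near(load(t)[1],(.477,-.205),.04,.04,.14),.0265)[0])
E
```

```text
30.95 [ 0.46994169 -0.29683322  0.30801716] 0.07191006313386039
1337 [ 0.47017854 -0.29696667  0.03458974]
[ 0.47631768 -0.20438445  0.0265    ]
[ 0.47733063 -0.2065633   0.0265    ]
```

Call:
drive_tool(deltas=[[[0, 0, 0], [0.04, 0, 0.5], 0.84], [[0, 0, 0], [0, 0, 1], 0.84], [[0, 0, 0], [0, 0, 1], 0.84], [[0, 0, 0], [0, 0, 1], 0.84], [[0, 0, 0], [0, 0, 1], 0.84], [[0, 0, 0], [0, 0, 1], 0.84], [[0, 0, 0], [0, 0, 1], 0.84], [[0, 0, 0], [0, 0, 1], 0.84], [[0, 0, 0], [0, 0, 1], 0.84], [[0, 0, 0], [0, 0, 1], 0.84], [[0, 0, 0], [0, 0, 0.7], 0.84], [[0, 0, 0], [0, 0, 0.3], 0.84], [[0, 0, 0], [0, 0, 0.2], 0.84], [[0, 0, 0], [0, 0, 0], 0.84], [[0, 0, 0], [0, 0, 0], 0.5], [[0, 0, 0], [0, 0, 0], 0.4], [[0, 0, 0], [0, 0, 0], 0.4], [[0, 0, 0], [0, 0, 0], 0.4], [[0, 0, 0], [0, 0, 0], 0.4]])

```text
time: 32.9
position: [0.4708, -0.2985, 0.042]
tool_rot: [[-0.004, -1.0, 0.002], [-1.0, 0.004, -0.001], [0.001, -0.002, -1.0]]
ft_force: [-0.6, 0.5, 6.6]
width: 0.058
```

Call:
drive_tool(deltas=[[[0, 0, 0], [0, 0, -0.4], 0.4], [[0, 0, 0], [0, 0, -1], 0.4], [[0, 0, 0], [0, 0, -1], 0.4], [[0, 0, 0], [0, 0, -1], 0.4], [[0, 0, 0], [0, 0, -1], 0.4], [[0, 0, 0], [0, 0, -1], 0.4], [[0, 0, 0], [0, 0, -1], 0.4], [[0, 0, 0], [0, 0, -1], 0.4], [[0, 0, 0], [0, 0, -1], 0.4], [[0, 0, 0], [0, 0, -1], 0.4], [[0, 0, 0], [0, 0, -1], 0.4], [[0, 0, 0], [0, 0, 0], 0.4]])

```text
time: 34.1
position: [0.4707, -0.2985, 0.3048]
tool_rot: [[-0.004, -1.0, 0.004], [-1.0, 0.004, -0.003], [0.003, -0.004, -1.0]]
ft_force: [-0.2, -0.8, -1.0]
width: 0.0586
```

Call:
drive_tool(deltas=[[[0, 0, 0], [-0.5, 0, 0], 0.4], [[0, 0, 0], [-1, -0.1, 0], 0.4], [[0, 0, 0], [-1, -0.1, 0], 0.4], [[0, 0, 0], [-1, -0.1, 0], 0.4], [[0, 0, 0], [-1, -0.1, 0], 0.4], [[0, 0, 0], [-1, -0.1, 0], 0.4], [[0, 0, 0], [-1, -0.1, 0], 0.4], [[0, 0, 0], [-1, -0.1, 0], 0.4], [[0, 0, 0], [-1, -0.1, 0], 0.4], [[0, 0, 0], [-1, -0.1, 0], 0.4], [[0, 0, 0], [-1, -0.1, 0], 0.4], [[0, 0, 0], [-1, -0.1, 0], 0.4], [[0, 0, 0], [-1, -0.1, 0], 0.4], [[0, 0, 0], [-1, 0, 0], 0.4], [[0, 0, 0], [-1, 0, 0], 0.4]])

```text
time: 35.6
position: [0.5006, 0.0658, 0.2994]
tool_rot: [[-0.003, -1.0, -0.002], [-1.0, 0.003, -0.0], [0.0, 0.002, -1.0]]
ft_force: [-0.5, 0.2, -0.7]
width: 0.0581
```

Call:
drive_tool(deltas=[[[0, 0, 0], [-1, 0, 0], 0.4], [[0, 0, 0], [-1, 0, 0], 0.4], [[0, 0, 0], [-1, 0, 0], 0.4], [[0, 0, 0], [-1, 0, 0], 0.4], [[0, 0, 0], [-1, 0, 0], 0.4], [[0, 0, 0], [-1, 0, 0], 0.4], [[0, 0, 0], [-1, 0, 0], 0.4], [[0, 0, 0], [-1, 0, 0], 0.4], [[0, 0, 0], [-1, 0, 0], 0.4], [[0, 0, 0], [-0.9, 0, 0], 0.4], [[0, 0, 0], [-0.5, 0, 0], 0.4], [[0, 0, 0], [0, 0, 0], 0.4], [[0, 0, 0], [0, 0, 0], 0.4], [[0, 0, 0], [0, 0, 0], 0.4]])

```text
time: 37.0
position: [0.5025, 0.3233, 0.3009]
tool_rot: [[-0.004, -1.0, 0.0], [-1.0, 0.004, -0.0], [0.0, -0.0, -1.0]]
ft_force: [-0.0, 0.3, -1.2]
width: 0.0584
```

```bash
python3 fb.py w9
```

```text
37.0 [0.50249984 0.32331808 0.30088681] [-4.33055921e-03 -9.99990623e-01  2.45840629e-05] 0.05839678251993371
ball 12283 [0.50143874 0.3247554  0.293261  ]
rim 1418 (array([0.5016691 , 0.32554092, 0.037     ]), np.float64(0.0011050322206692944), 1418)
rim 137 (array([0.50258566, 0.32635478, 0.0385    ]), np.float64(0.0022943236769750425), 137)
rim 135 (array([0.50054041, 0.32384143, 0.0385    ]), np.float64(0.00283226662363057), 135)
```

Call:
drive_tool(deltas=[[[0, 0, 0], [-0.03, 0, 0.4], 0.4], [[0, 0, 0], [0, 0, 0.9], 0.4], [[0, 0, 0], [0, 0, 0.7], 0.4], [[0, 0, 0], [0, 0, 0.3], 0.4], [[0, 0, 0], [0, 0, 0], 0.4], [[0, 0, 0], [0, 0, 0], 0.4], [[0, 0, 0], [0, 0, 0], 1], [[0, 0, 0], [0, 0, 0], 1], [[0, 0, 0], [0, 0, 0], 1], [[0, 0, 0], [0, 0, 0], 1], [[0, 0, 0], [0, 0, 0], 1], [[0, 0, 0], [0, 0, -0.6], 1], [[0, 0, 0], [0, 0, -1], 1], [[0, 0, 0], [0, 0, -1], 1], [[0, 0, 0], [0, 0, -1], 1], [[0, 0, 0], [0, 0, 0], 1], [[0, 0, 0], [0, 0, 0], 1], [[0, 0, 0], [0, 0, 0], 1]])

```text
time: 38.95
position: [0.5025, 0.3249, 0.3321]
tool_rot: [[-0.004, -1.0, -0.001], [-1.0, 0.004, -0.001], [0.001, 0.001, -1.0]]
ft_force: [0.2, -0.4, 0.0]
width: 0.0856
```

```bash
python3 chk.py c10; python3 - <<'E'
from h import *
for t in('c10s','c10d'):
  W=load(t)[1];p=near(W,(.35,.17),.06,.03,.12);print('pot',p[:,2].max(),circ(near(W,(.35,.17),.06,.06,.08))[0])
  print('spray',circ(near(W,(.477,-.205),.04,.04,.14),.0265)[0],'bottle',circ(near(W,(.625,-.085),.05,.05,.12),.034)[0])
a=load('c10w')[0];b=load('c10d')[0]
cv2.imwrite('pics/fin.png',np.hstack([cv2.resize(a[60:300,180:340],(320,480)),cv2.resize(b[80:180,160:260],(480,480))]))
E
```

```text
38.95 [0.50246698 0.32487535 0.33208426] 0.08561051695398413
rim 1876 [0.5016275  0.32469975]
rim 152 [0.50261231 0.32641099]
rim 136 [0.50103379 0.32342967]
c10w 3167 [   0   72   68    0   85    2   12  190 2603    2   52    0]
c10s 377 [ 0 26 56  6 25 57  4 26 64 19 43  0]
c10d 335 [ 1 11 55 13 57 63  7 41 40  3 13  0]
fb1 (array([ 0.43685959, -0.28233599, -0.01454449]), np.float64(0.004170042261332596), 143)
fb1 (array([ 0.47870787, -0.26220018, -0.01621401]), np.float64(0.0032671253988195586), 171)
pot 0.09813523258512091 [0.34970202 0.17290389 0.02866298]
spray [ 0.4759782  -0.20432913  0.0265    ] bottle [ 0.62484618 -0.08289323  0.034     ]
pot 0.09420060714569106 [0.34939336 0.16905357 0.02777526]
spray [ 0.4771201  -0.20656655  0.0265    ] bottle [ 0.62554679 -0.08508386  0.034     ]
```

View pics/fin.png

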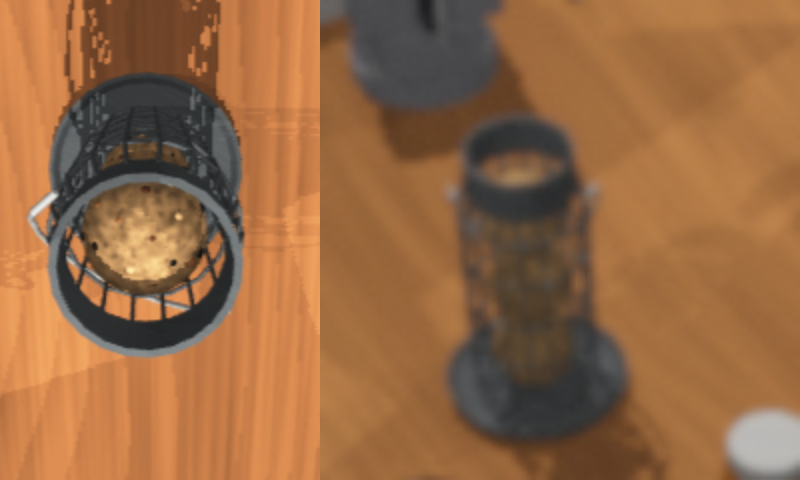

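All three balls are stacked below the rim, with the top of the upper one at about 0.18 m. Pot, spray can and bottle haven't moved, so I'm handing in.

```bash
python3 -c "
from h import *
print(r.hand_in(),r.sense()['time'])"
```

```text
the job is handed in; nothing more can be done
the job is handed in; nothing more can be done
```

I stood the black pot upside down on clear bench at about (0.35, 0.17). I then fed in the lid ball and the two bowl balls one at a time, and handed in just after 39 s on the robot's clock.

**Last checks:**
- **Balls:** all three are stacked below the rim, with the top ball's centre about 0.155 m up.
- **Feeder:** the mouth is still at about (0.502, 0.325), within measuring error of its start.
- **Pot, spray can and bottle:** they measured in place, within a few millimetres.
- **Gripper:** open and clear above the feeder.

**Disagreements and gaps:**
- The cameras differed by 2–3 mm on the mouth's position.
- One "fb1" fit in the final script came out meaningless because that spot in the bowl was already empty.
- I did not measure the jar, bowl, lid, terracotta pot, tape or secateurs again at the end. No unexpected force showed in the readings at the end of each move.

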